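# Fit the selector lever to the gearbox's splined shaft and swing it to the stop

### The arm

A 7-joint arm with a two-finger parallel gripper is mounted at the origin on a cart in front of the work surface, level with it; the furniture and walls round the work are solid. World frame = base frame: x ahead of the robot, y to its left, z up, the work surface at z = 0. Lengths are in m, angles in rad, forces in N, time in s.
With the tool pointing down it reaches from about 0.425 to 0.825 m from the base axis. Payload 3.6 kg.
Tool frame: the origin (TCP) lies where the fingers leave the gripper's body, on its centre line; the fingertips stand 73 mm ahead of it and the grasp point (between the pads) lies 54 mm ahead of it; x points along the fingers, y is the direction in which the jaws open and shut, and the axes are right-handed (so a half turn about x gives the same grasp; the last joint's range is limited). The gripper opens to 85 mm and grips with 20 to 120 N. Pads are 22 mm wide; open, the fingers measure 114 mm over their backs; the gripper's body (76 mm by 85 mm) begins 54 mm behind the grasp point. The pads swing forward as they close: fully open they stand 13 mm farther back than shut.
Start: joints at [-0.026, 0.615, -0.013, 1.423, 0.008, 1.103, -0.04], TCP at [0.65, 0, 0.304] pointing down, gripper open.
Joint ranges: [-3.12, 3.12], [-0.3, 2.06], [-1.34, 1.32], [0.26, 2.42], [-1.36, 4.5], [0.01, 1.98], [-2.84, 2.84]. Speed limits (rad/s): [2.79, 2.79, 3.14, 3.14, 3.14, 3.14, 3.14].

### API

Orientations are given as a unit quaternion [x, y, z, w].
In Python, from station import arm, snapshot, camera_info, ticket gives the robot as it stands. Calls block until the motion is done:
- arm.movep(position, orientation): joint-space move of the TCP to a pose.
- arm.line_to(position, velocity=0.15, ori=None): straight line of the TCP; ori=None keeps the orientation; velocity is the mean speed in m/s.
- arm.move_j(angles): joint-space move.
- arm.move_gripper(opening, effort=None): opening from 0.0 (shut) to 1.0 (fully open); effort is the grip in N (None keeps the last); returns when the fingers have stopped.
- arm.pause(seconds).
- arm.ik(position, orientation): joint angles nearest the present ones, or None.
- snapshot(name): name is "scene" or "side" or "wrist"; returns the picture (480x640x3 uint8, blue, green, red); there is no depth.
- camera_info(name): a dict with "fx", "fy", "cx", "cy" (pixels), "R" (3x3) and "t" (3): a world point X has camera coordinates R X + t; the wrist camera has in their place "T_tool_cam" (4x4, takes a point from camera to tool coordinates, whose origin is the TCP and whose axes are the tool frame's). Camera axes: x right, y down, z forward; pixel columns grow to the right and rows downward; lengths in m; the calibration is good to about 2 mm. A picture is of the moment at which its call begins: read the wrist's pose just before it. camera_info takes no time and is no camera call.
A pose or a line that the arm cannot do raises arm.MotionError and nothing moves.
- ticket.finish_job(): hands the job in, once; it reports no verdict.
Readings, each from a call of its own:
- arm.read_time(): time.
- arm.read_joint_positions(): joint angles.
- arm.read_dq(): joint speeds.
- arm.read_effort(): joint torques, N m.
- arm.read_tool_pos(): TCP position.
- arm.read_eef_rot(): TCP orientation.
- arm.read_ft_force(): force on the tool from outside, world axes, zero at the start.
- arm.read_wrist_torque(): the same for the moment, N m.
- arm.read_opening(): opening from 0.0 (shut) to 1.0 (fully open).
Only numpy, scipy, OpenCV 4.12 (cv2) and the standard library are available. Lean on these libraries where they do the work, as an engineer would, in place of code of your own. Each camera call takes 0.05 s, during which the arm holds its last target. There are 200 camera calls.

### The job

Pick up the loose hand lever and fit it to the gearbox: turn it so that the wide groove in its hub matches the wide yellow tooth of the tilted splined shaft, and push it on until the hub sits flush on the shaft's disc. Then swing the fitted lever anticlockwise (as seen looking down onto the shaft's end) until its arm comes up against the red stop pin, and let go. Leave the screwdriver, the orange reel and the red tin where they are.

Things in the scene. Friction and masses are not known exactly. Their poses are not given: they have to be found in the camera images.
- lever_hub (a point): Centre (half-way up) of the loose aluminium lever's hub, a block 40 mm (x) by 34 mm (y) by 40 mm high with a splined bore through it along z; its flat sides at y = +-17 mm suit the fingers. The lever is 143 mm long, about 0.2 kg, and lies flat on the bench. x points along the arm, z up out of the hub's top, on which a yellow mark stands at +x.
- lever_bore (a point): Mouth of the bore at the hub's underside, on the bore's axis, 20 mm below lever_hub, same axes. The bore has four grooves at +x, -x, +y and -y: that at +x (towards the arm) is 10.6 mm wide, the others 6.6 mm, all 25.8 mm across their bottoms; between them the bore is 16.8 mm across.
- lever_grip (a point): Centre of the black round grip (26 mm across, its top 42 mm above the lever's underside) at the end of the lever's arm, 112 mm from the bore's axis. The arm is 16 mm wide and 12 mm thick, flush with the hub's underside.
- lever: The same loose lever as a whole; its origin and axes are those of lever_bore.
- shaft_seat (a point): Point on the shaft's axis at the top of the dark disc (68 mm across) on which the hub comes to sit; turns with the shaft. z points outwards along the shaft, 30 degrees from vertical, leaning to the gearbox's front (roughly to the robot); x points along the wide yellow tooth, as a yellow mark on the disc does. Fitted, lever_bore meets this point with x along x and z along z.
- shaft_tip (a point): Tip of the shaft, 35 mm out from the seat. Four teeth at +x, -x, +y, -y: the one at +x 9 mm wide, the others 5 mm, 24 mm across their tips, full for 21 mm above the seat, then roof-shaped ends; a round core 15 mm across reaches 27 mm and ends in a cone at 35 mm. The lever goes on one way only, with about 0.9 mm of play all round.
- shaft (a joint): Turn of the shaft, rad, growing anticlockwise seen looking down onto its end (positive about shaft_seat z). Starts between 0 and 0.5; stays where it is left (0.15 N m of friction). The fitted lever's arm meets the stop pin at a lever turn of 1.25; without the lever the shaft would stop at 1.45. The lever has up to 0.08 rad of play on the teeth.
- stop_pin (a point): Centre of the free end of the red stop pin, 10 mm across, parallel to the shaft and 68 mm from its axis, on a lug of the case; the side of the lever's arm comes to rest against it.
- gearbox: Grey foot 130 by 130 by 12 mm and pedestal with a round green case 108 mm across, whose face lies 11 mm below the disc's top; fixed to the bench. Origin at the centre of the foot's underside; the shaft leans to its -x side. The shaft's seat lies at x = -5.5 mm, z = 105 mm.
- driver_mid (a point): Centre of the loose screwdriver with the orange handle, 22 x 160 x 22 mm, lying on the bench; leave it.
- orange_reel_mid (a point): Centre of the loose orange reel of copper wire, 65 mm across, 50 mm high, standing behind; leave it.
- red_tin_mid (a point): Centre of the loose tin with the red lid, 50 mm across, 23 mm high; leave it.

How it is judged:
By the outcome, as a careful person would: the job done as asked, in the order asked, and still so for the second after the job is handed in, with the robot touching nothing.
It also fails if it takes over 51 s, if anything falls off the work surface, if the arm or the gripper's body presses on something with over 40 N, if the wrist force passes 120 N, or if a joint passes its speed limit or range.

## Working session

There is one attempt and no reset: what is moved stays moved. The work goes in short steps, each a Python script; the robot and the scene stay as the last script left them, time stands still between calls to the robot, and variables do not carry over. Pictures are saved under pics/ and viewed, about 8 in all and at most 12, crops included, and the job is handed in when it is done.

```bash
mkdir -p pics; ls; python3 - <<'E'
from station import arm,snapshot,camera_info
import cv2,numpy as np
a=snapshot("scene");b=snapshot("side");w=snapshot("wrist")
for n,i in(("scene",a),("side",b),("wrist",w)): cv2.imwrite(f"pics/{n}0.png",i)
for n in("scene","side","wrist"): print(n,camera_info(n))
print(arm.read_time(),arm.read_eef_rot())
E
```

```text
pics
scene {'fx': 570.8030019790162, 'fy': 570.8030019790162, 'cx': 326.17633173422047, 'cy': 235.39100091041752, 'R': array([[-0.76204023, -0.64752869, -0.00113001],
       [-0.25974753,  0.30727993, -0.91548362],
       [ 0.59314914, -0.69734184, -0.40235365]]), 't': array([0.59678959, 0.13912717, 0.94908376])}
side {'fx': 474.53419040138016, 'fy': 474.53419040138016, 'cx': 313.1046326344086, 'cy': 241.19541750803742, 'R': array([[-0.99957078,  0.02927373,  0.00114317],
       [ 0.02386824,  0.83638206, -0.54762702],
       [-0.01698721, -0.54736468, -0.83672178]]), 't': array([ 0.48746193, -0.21692731,  1.13392075])}
wrist {'fx': 353.5951875599548, 'fy': 353.5951875599548, 'cx': 322.37588710468833, 'cy': 241.32295446050992, 'T_tool_cam': array([[-4.88793126e-04, -3.11420735e-01,  9.50272007e-01,
        -6.99139877e-02],
       [ 9.99999774e-01,  2.86491305e-04,  6.08259892e-04,
         5.34555939e-04],
       [-4.61669410e-04,  9.50272089e-01,  3.11420524e-01,
        -7.95712060e-02],
       [ 0.00000000e+00,  0.00000000e+00,  0.00000000e+00,
         1.00000000e+00]])}
0.15 [ 0.49948914  0.50049664 -0.50049094  0.49952231]
```

View pics/scene0.png

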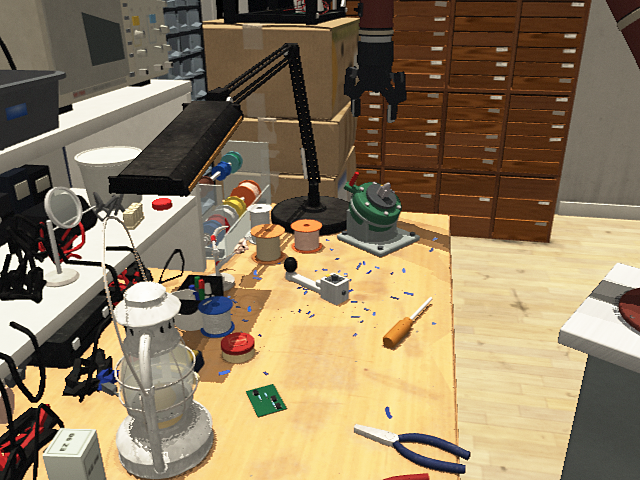

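View pics/side0.png

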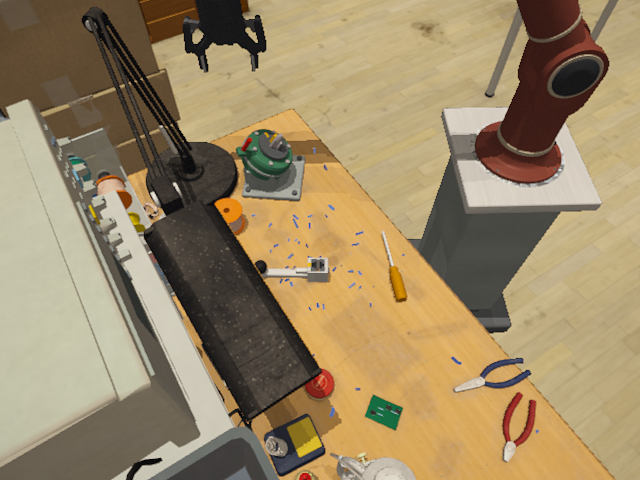

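View pics/wrist0.png

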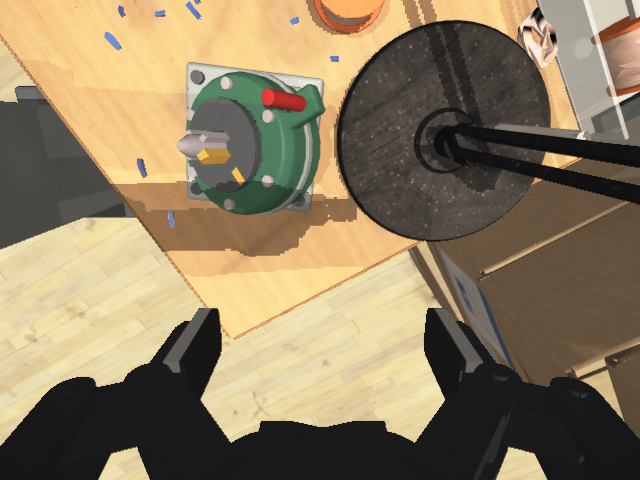

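Scene: lever grip about (291,264), hub (335,287), gearbox about (377,215). Side: grip (261,267), hub (318,268), gearbox (270,160). Wrist: gearbox with shaft tip (180,146), red pin (268,98) to (303,103), yellow disc mark (238,175), foot corners (189,63), (323,78), (310,210) and (188,195).

```bash
cat > h.py <<'E'
from station import arm,snapshot,camera_info,ticket
import cv2,numpy as np
from scipy.spatial.transform import Rotation as Ro
def cam(name,pose=None):
    c=camera_info(name)
    if name!="wrist": R=np.array(c["R"]).T; return c,R,-R@np.array(c["t"])
    p,q=pose; Rt=Ro.from_quat(q).as_matrix(); T=np.array(c["T_tool_cam"])
    return c,Rt@T[:3,:3],Rt@T[:3,3]+np.array(p)
def ray(cm,uv):
    c,R,o=cm; d=R@np.array([(uv[0]-c["cx"])/c["fx"],(uv[1]-c["cy"])/c["fy"],1]); return o,d/np.linalg.norm(d)
def onz(cm,uv,z):
    o,d=ray(cm,uv); return o+d*(z-o[2])/d[2]
def tri(*rs):
    A=sum(np.eye(3)-np.outer(d,d) for o,d in rs); b=sum((np.eye(3)-np.outer(d,d))@o for o,d in rs)
    X=np.linalg.solve(A,b); return X,[np.linalg.norm((np.eye(3)-np.outer(d,d))@(X-o)) for o,d in rs]
def proj(cm,X):
    c,R,o=cm; p=R.T@(np.array(X)-o); return c["fx"]*p[0]/p[2]+c["cx"],c["fy"]*p[1]/p[2]+c["cy"]
def pose(): return np.array(arm.read_tool_pos()),np.array(arm.read_eef_rot())
E
python3 - <<'E'
from h import *
np.set_printoptions(precision=4,suppress=True)
w=cam("wrist",pose()); s=cam("side"); c=cam("scene")
print("pose",*pose()); print(Ro.from_quat(pose()[1]).as_matrix())
P=[onz(w,p,.012) for p in((189,63),(323,78),(310,210),(188,195))]
for p in P: print("foot",p)
print("grip tri",tri(ray(s,(261,267)),ray(c,(291,264))))
for z in(.03,.04): print("hub",onz(s,(318,264),z))
print("grip",onz(s,(261,267),.03))
a=cv2.imread("pics/scene0.png")[235:315,270:370];b=cv2.imread("pics/side0.png")[235:295,245:345]
g=cv2.imread("pics/wrist0.png")[50:230,160:340]
a=cv2.resize(a,None,fx=4,fy=4,interpolation=cv2.INTER_CUBIC)[:300];b=cv2.resize(b,None,fx=4,fy=4,interpolation=cv2.INTER_CUBIC)
v=np.vstack([np.vstack([a,b])]);g=cv2.resize(g,(400,400),interpolation=cv2.INTER_CUBIC)
o=np.zeros((600,800,3),np.uint8);o[:v.shape[0],:400]=v;o[:400,400:]=g
cv2.imwrite("pics/crop1.png",o)
E
```

```text
pose [ 0.6496 -0.      0.303 ] [ 0.4995  0.5005 -0.5005  0.4995]
[[-0.002  1.     0.   ]
 [-0.     0.    -1.   ]
 [-1.    -0.002  0.   ]]
foot [0.5267 0.1342 0.012 ]
foot [0.6503 0.1216 0.012 ]
foot [ 0.6368 -0.0043  0.012 ]
foot [0.5113 0.0114 0.012 ]
grip tri (array([0.5978, 0.3214, 0.0312]), [np.float64(0.001237937104269959), np.float64(0.001237937104269864)])
hub [0.4875 0.3183 0.03  ]
hub [0.4878 0.3242 0.04  ]
grip [0.5985 0.3219 0.03  ]
```

View pics/crop1.png

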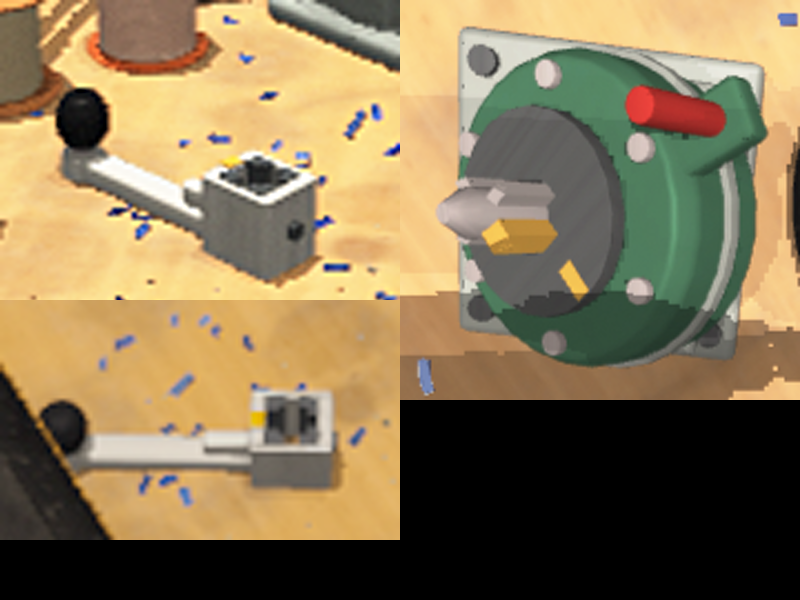

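Crop: the hub's top square in the side view is (308,258)–(329,272), with the yellow mark on its left, so the arm points along about world +x. In the wrist view the yellow tooth and disc mark, at about (238,175), point right and down, and the pin is at upper right.

```bash
cat >> h.py <<'E'
def mat(x,y): return np.column_stack([x,y,np.cross(x,y)])
def quat(M): return Ro.from_matrix(M).as_quat()
E
python3 - <<'E'
from h import *
np.set_printoptions(precision=4,suppress=True)
w=cam("wrist",pose()); s=cam("side"); c=cam("scene")
print("shade",tri(ray(s,(318,375)),ray(c,(185,192))),tri(ray(s,(245,413)),ray(c,(112,180))),"elbow",tri(ray(s,(95,18)),ray(c,(293,47))))
C=np.array([.5813,.0657,0]); ps=np.radians(-6.8); gx=np.array([np.cos(ps),np.sin(ps),0]); gy=np.array([-gx[1],gx[0],0]); Z=np.array([0,0,1])
sz=-.5*gx+.866*Z; sx=.866*gx+.5*Z; seat=C-.0055*gx+.105*Z
def ang(uv,h):
    o,d=ray(w,uv); p=o+d*((seat+h*sz-o)@sz)/(d@sz); r=p-seat; return np.degrees(np.arctan2(r@gy,r@sx)),np.hypot(r@gy,r@sx)*1e3
print("seat",seat,proj(w,seat),"tip pred",proj(w,seat+.035*sz))
# crop coords /400*180 + offset
g=lambda u,v:((u-400)*.45+160,v*.45+50)
for n,p in(("mark ends",g(564,263)),("mark e2",g(582,296)),("mid",g(573,279))): print(n,ang(p,0))
for n,p in(("disc",g(470,200)),("disc",g(540,108)),("disc",g(624,215)),("disc",g(540,315))): print(n,ang(p,0))
for h in (.0,.01,.02,.03): print("pin end",h,ang(g(640,107),h))
# IK
for sg in(1,-1):
    M=mat(-Z,sg*np.array([0,1,0])); print("lever ik",arm.ik([.488,.3225,.2],quat(M)),arm.ik([.488,.3225,.082],quat(M)))
    for a in (-60,-40,-20,0,20,40,60):
        a_=np.radians(a); ly=-np.sin(a_)*sx+np.cos(a_)*gy; M=mat(-sz,sg*ly)
        print(sg,a,[None if q is None else np.array(q) for q in(arm.ik(seat+d*sz,quat(M)) for d in(.14,.082))])
E
```

```text
shade (array([0.4986, 0.6101, 0.2729]), [np.float64(0.003208118495224001), np.float64(0.0032081184952239125)]) (array([0.5827, 0.6558, 0.2832]), [np.float64(0.0007853873325218646), np.float64(0.0007853873325218475)]) elbow (array([0.8447, 0.0448, 0.3813]), [np.float64(0.0034282911910827048), np.float64(0.0034282911910828353)])
seat [0.5758 0.0664 0.105 ] (np.float64(221.25168983176786), np.float64(144.37731043191314)) tip pred (np.float64(181.42132928378734), np.float64(143.432038834728))
mark ends (np.float64(-49.37556797469896), np.float64(20.161837644180594))
mark e2 (np.float64(-48.89955717875228), np.float64(32.72569048628428))
mid (np.float64(-48.86576499641419), np.float64(26.325214863443474))
disc (np.float64(-178.64352933137403), np.float64(31.347996466857424))
disc (np.float64(89.3115408388642), np.float64(31.388562680988898))
disc (np.float64(4.896236768776803), np.float64(36.89678940775143))
disc (np.float64(-84.62944282504766), np.float64(34.65538444960902))
pin end 0.0 (np.float64(40.61697348686648), np.float64(52.90345950719141))
pin end 0.01 (np.float64(35.07207264159
[... 1850 characters left out ...]
7789,  0.0473,  2.2266]), array([-0.2388,  0.5533, -0.0159,  2.2084,  2.1074,  0.2211,  1.9241])]
-1 0 [array([-0.5104,  0.439 ,  0.3227,  2.2401,  1.7789,  0.0473,  2.5756]), array([-0.2388,  0.5533, -0.0159,  2.2084,  2.1074,  0.2211,  2.2732])]
-1 20 [array([-0.535 ,  0.4428,  0.3576,  2.2408,  1.9133,  0.0312,  2.7893]), array([-0.3697,  0.5595,  0.1723,  2.2123,  2.4891,  0.1457,  2.2245])]
-1 40 [array([ 0.4717,  0.6797, -1.1486,  2.2123,  1.5892,  0.8613, -2.7311]), array([-0.3697,  0.5595,  0.1723,  2.2123,  2.4891,  0.1457,  2.5736])]
-1 60 [array([ 0.4717,  0.6797, -1.1486,  2.2123,  1.5892,  0.8613, -2.3821]), array([ 0.4567,  0.847 , -1.1496,  2.1881,  1.7369,  0.9628, -2.4384])]
```

```bash
cat >> h.py <<'E'
Z=np.array([0,0,1.])
def frame(C=(.5813,.0657),ps=-6.8):
    ps=np.radians(ps); gx=np.array([np.cos(ps),np.sin(ps),0]); gy=np.array([-gx[1],gx[0],0])
    return np.array([*C,0])-.0055*gx+.105*Z, .866025*gx+.5*Z, gy, -.5*gx+.866025*Z   # seat,sx,gy,sz
def toolM(fr,a):
    a=np.radians(a); _,sx,gy,sz=fr; return mat(-sz,-np.sin(a)*sx+np.cos(a)*gy)
E
python3 - <<'E'
from h import *
np.set_printoptions(precision=4,suppress=True)
fr=frame(); seat,sx,gy,sz=fr
M=toolM(fr,-49)
arm.movep(seat+.15*sz,quat(M)); print(arm.read_time(),np.array(arm.read_joint_positions()))
p=pose(); np.save("shaftpose.npy",np.r_[p[0],p[1]]); i=snapshot("wrist"); cv2.imwrite("pics/shaft.png",i)
w=cam("wrist",p); print(proj(w,seat),proj(w,seat+.035*sz))
M=mat(-Z,np.array([0,1.,0])); arm.movep([.488,.3225,.16],quat(M))
p=pose(); np.save("levpose.npy",np.r_[p[0],p[1]]); j=snapshot("wrist"); cv2.imwrite("pics/lev.png",j); print(arm.read_time(),p)
w=cam("wrist",p); print(proj(w,[.488,.3225,.04]))
o=np.zeros((600,800,3),np.uint8); o[:300,:400]=cv2.resize(j,(400,300))
o[:300,400:]=cv2.resize(i,(400,300))
cv2.imwrite("pics/both.png",np.hstack([cv2.resize(i[60:420,80:560],(400,300)),cv2.resize(j[60:420,80:560],(400,300))]).repeat(1,0))
E
```

```text
1.175 [-0.5705  0.4237  0.397   2.2406  1.1034  0.0235 -0.7484]
(np.float64(319.508730791173), np.float64(249.96757823656964)) (np.float64(319.1741833284808), np.float64(270.83883281861006))
2.3333 (array([0.4889, 0.3209, 0.1594]), array([ 0.0004,  0.707 , -0.0019,  0.7073]))
(np.float64(326.11399398631545), np.float64(268.08808026524525))
```

View pics/shaft.png

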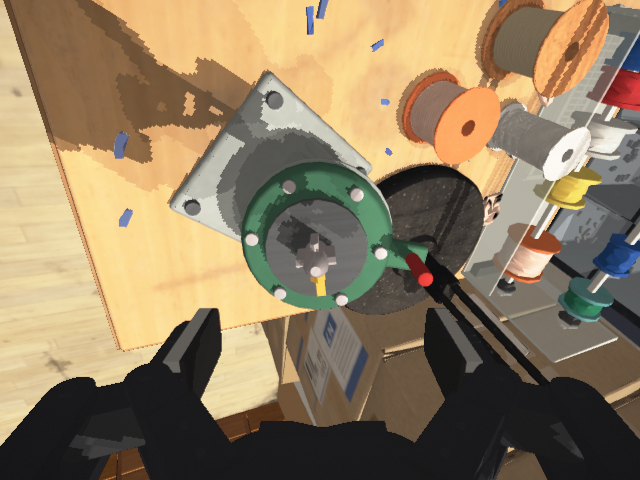

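View pics/lev.png

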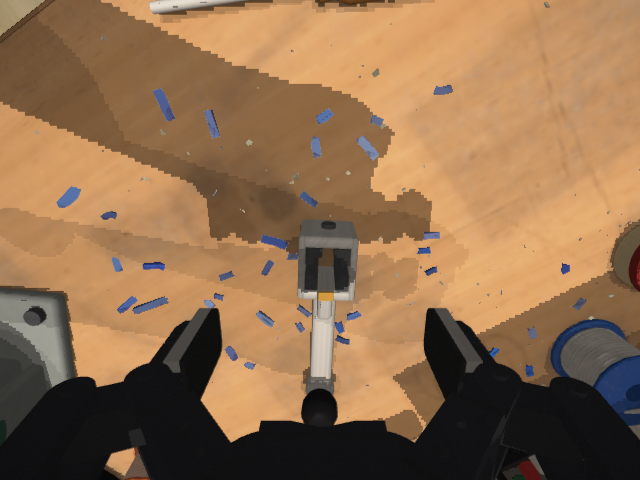

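Shaft: disc centre about (317,247), tip (315,270), yellow mark (321,287), red pin end (426,280). Lever: hub top about (298–357, 234–300), yellow mark (326,297), grip (319,408). One enlarged crop of both will give finer readings.

```bash
python3 - <<'E'
from h import *
i=cv2.imread("pics/shaft.png")[190:310,260:380];j=cv2.imread("pics/lev.png")[210:310,270:390]
a=cv2.resize(i,(400,400),interpolation=cv2.INTER_CUBIC);b=cv2.resize(j,(400,333),interpolation=cv2.INTER_CUBIC)
o=np.zeros((400,800,3),np.uint8);o[:,:400]=a;o[:333,400:]=b;cv2.imwrite("pics/crop2.png",o)
# green case + disc ellipse
im=cv2.imread("pics/shaft.png");h=cv2.cvtColor(im,cv2.COLOR_BGR2HSV)
m=cv2.inRange(h,(60,70,30),(95,255,255));m[:,:235]=0;m[:,395:]=0;m[:155]=0;m[315:]=0
cs,_=cv2.findContours(m,cv2.RETR_CCOMP,cv2.CHAIN_APPROX_NONE)
for c in cs:
    if len(c)>60: print(len(c),cv2.fitEllipse(cv2.convexHull(c)),cv2.minEnclosingCircle(c))
print("red",*[ (cv2.minEnclosingCircle(c),cv2.contourArea(c)) for c in cv2.findContours(cv2.inRange(h,(0,190,120),(4,255,255))[260:300,380:450],cv2.RETR_EXTERNAL,cv2.CHAIN_APPROX_NONE)[0]])
y=cv2.inRange(h,(18,120,100),(32,255,255))[270:310,300:340];print("yel",np.argwhere(y)[:, ::-1].mean(0)+[300,270])
print(arm.read_time(),pose())
E
```

```text
751 ((317.32818603515625, 235.67776489257812), (145.5380401611328, 152.84149169921875), 103.42669677734375) ((320.1891784667969, 237.76133728027344), 79.3911361694336)
red (((45.0, 18.5), 7.500100135803223), 145.0)
yel [319.58373206 284.88516746]
2.3333 (array([0.48862699, 0.32088233, 0.15953439]), array([-6.04242315e-06,  7.06890777e-01, -1.81570175e-03,  7.07320389e-01]))
```

View pics/crop2.png

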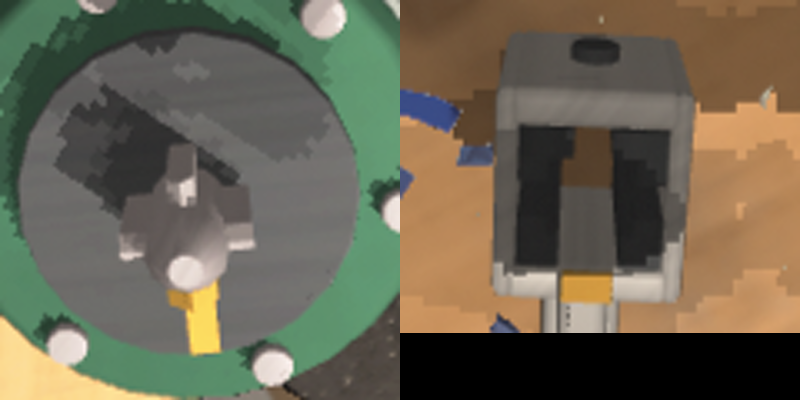

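Shaft crop: disc centre (316.7,247.9), tip (315.8,271.3), mark centre (320.3,286). Lever crop: hub top centre (327.4,268.5), mark (325.8,296.4).

```bash
python3 - <<'E'
from h import *
np.set_printoptions(precision=4,suppress=True)
q=np.load("shaftpose.npy"); S=cam("wrist",(q[:3],q[3:])); q=np.load("levpose.npy"); L=cam("wrist",(q[:3],q[3:]))
W=cam("wrist",([.6496,0,.303],[ 0.49948914,0.50049664,-0.50049094,0.49952231]))
fr=frame(); seat,sx,gy,sz=fr
a=onz(S,(316.7,247.9),.105); t=onz(S,(315.8,271.3),.105+.035*.866)
print("seat",seat,"S",a,"tip",t,"dir",(t-a)/.035,"sz",sz)
print("W seat",onz(W,(224.8,145.4),.105),onz(W,(178.2,145.4),.1353))
print("tri seat",tri(ray(S,(316.7,247.9)),ray(W,(224.8,145.4))),"tip",tri(ray(S,(315.8,271.3)),ray(W,(178.2,145.4))))
def onpl(cm,uv,s,h=0):
    o,d=ray(cm,uv); p=o+d*((s+h*sz-o)@sz)/(d@sz); r=p-s; return np.degrees(np.arctan2(r@gy,r@sx)),np.linalg.norm(r-(r@sz)*sz)
print("mark",onpl(S,(320.3,286),a),"inner/outer",onpl(S,(318.5,277),a),onpl(S,(321.5,296),a)); 
for h in(.02,.03): print("pin",onpl(S,(425.5,279),a,h))
g=lambda u,v:((u-400)*.3+270,v*.3+210)
f=lambda p,z=.04:onz(L,p,z)
for n,p in(("TL",g(497,90)),("TR",g(692,92)),("BL",g(494,297)),("BR",g(682,302)),("c",(327.4,268.5)),("mark",g(586,288))): print(n,f(p))
print("ball",f((319,407),.03),f((319,407),.025))
E
```

```text
seat [0.5758 0.0664 0.105 ] S [0.5723 0.0666 0.105 ] tip [0.5561 0.067  0.1353] dir [-0.4621  0.0129  0.866 ] sz [-0.4965  0.0592  0.866 ]
W seat [0.5774 0.0653 0.105 ] [0.5552 0.0669 0.1353]
tri seat (array([0.5761, 0.0648, 0.1007]), [np.float64(0.000286618692833191), np.float64(0.000286618692833234)]) tip (array([0.5555, 0.0671, 0.1359]), [np.float64(0.00022008374298598674), np.float64(0.00022008374298598202)])
mark (np.float64(-44.22676431515817), np.float64(0.02744901813251214)) inner/outer (np.float64(-45.98235706533209), np.float64(0.02073810769190828)) (np.float64(-43.942192290573665), np.float64(0.03501047525682639))
pin (np.float64(29.80414672187711), np.float64(0.06800558067225579))
pin (np.float64(33.22891042805952), np.float64(0.06409877526319172))
TL [0.4691 0.3073 0.04  ]
TR [0.4696 0.3402 0.04  ]
BL [0.5079 0.3059 0.04  ]
BR [0.509  0.3395 0.04  ]
c [0.4883 0.3232 0.04  ]
mark [0.5062 0.3223 0.04  ]
ball [0.5973 0.3177 0.03  ] [0.602  0.3176 0.025 ]
```

```bash
cat >> h.py <<'E'
def lin(p,M,v=.15,n=2,vc=.03):
    p=np.array(p); c=p.copy(); arm.line_to(c,v,quat(M))
    for _ in range(n):
        arm.pause(.15); e=p-pose()[0]; 
        if np.linalg.norm(e)<.0003: break
        c=c+e; arm.line_to(c,vc,quat(M))
    return p-pose()[0]
E
python3 - <<'E'
from h import *
np.set_printoptions(precision=4,suppress=True)
q=np.load("shaftpose.npy"); S=cam("wrist",(q[:3],q[3:]))
W=cam("wrist",([.6496,0,.303],[ 0.49948914,0.50049664,-0.50049094,0.49952231]))
m,e=tri(ray(S,(320.3,286)),ray(W,(237.85,175.55))); fr=frame(); _,sx,gy,sz=fr
for s in([.573,.0649,.105],[.5745,.0652,.105],[.5758,.0664,.105]):
    r=m-s; print("mark",m,e,np.degrees(np.arctan2(r@gy,r@sx)),r@sz)
y=np.radians(-2.2); M=mat(-Z,np.array([-np.sin(y),np.cos(y),0]))
print(lin([.4888,.3232,.10],M,n=1),lin([.4888,.3232,.083],M,.08))
print(arm.read_ft_force(),arm.read_time())
arm.move_gripper(0.0,90); print("open",arm.read_opening(),pose())
print(lin([.4888,.3232,.20],M,.15)); p=pose(); np.save("held.npy",np.r_[p[0],p[1]])
i=snapshot("wrist"); cv2.imwrite("pics/held.png",i); print(arm.read_time(),arm.read_ft_force())
cv2.imwrite("pics/heldc.png",cv2.resize(i[200:440,160:480],(800,600),interpolation=cv2.INTER_CUBIC))
E
```

```text
mark [0.5876 0.0449 0.1142] [np.float64(0.00023649421288398118), np.float64(0.0002364942128838414)] -43.409979103457836 -0.0004982091067688276
mark [0.5876 0.0449 0.1142] [np.float64(0.00023649421288398118), np.float64(0.0002364942128838414)] -46.09398491355923 0.00022875442906512833
mark [0.5876 0.0449 0.1142] [np.float64(0.00023649421288398118), np.float64(0.0002364942128838414)] -49.70622488719081 0.0008031396283504598
[0.0004 0.0007 0.001 ] [ 0.     -0.0002 -0.    ]
[-0.1164  0.7633 -0.5223] 3.7833
open 0.3823920101656979 (array([0.4889, 0.3236, 0.0834]), array([ 0.0138,  0.7068, -0.0133,  0.7072]))
[0.     0.0002 0.    ]
6.0917 [-0.0818 -0.6563 -2.4043]
```

View pics/heldc.png

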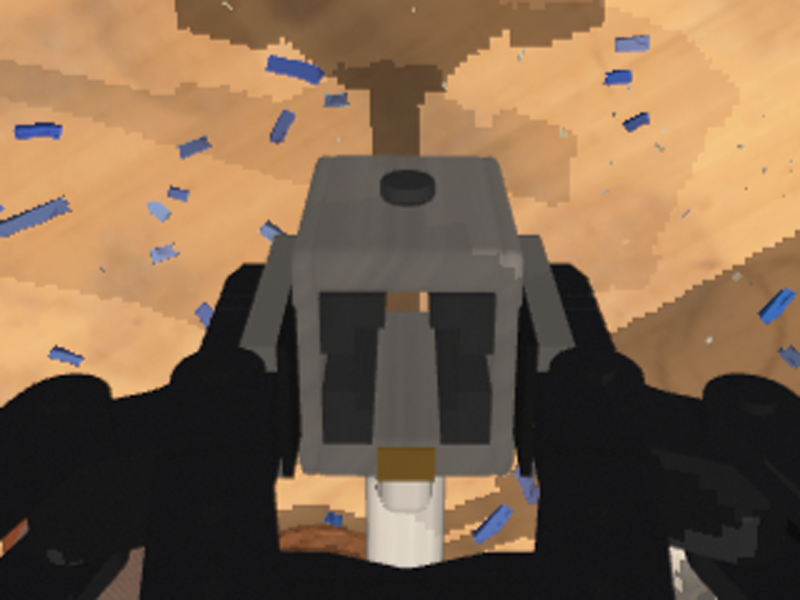

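Held view: hub sits square between the fingers. Top face corners in the crop: (296,252), (522,252), (302,473), (514,476); yellow mark (406,463), arm along the tool's +z.

```bash
python3 - <<'E'
from h import *
np.set_printoptions(precision=4,suppress=True)
c=cam("wrist",([0,0,0],[0,0,0,1]))
def onx(uv,x):
    o,d=ray(c,uv); return (o+d*(x-o[0])/d[0])
g=lambda u,v:(u/2.5+160,v/2.5+200)
for x in(.0434,):
    P=np.array([onx(g(*p),x) for p in((296,252),(522,252),(302,473),(514,476))]); print(x,P,"centre",P.mean(0),"sizes",np.linalg.norm(P[0]-P[2]),np.linalg.norm(P[1]-P[3]),np.linalg.norm(P[0]-P[1]),np.linalg.norm(P[2]-P[3]))
print("mark",onx(g(406,463),.0434))
# shaft tip/seat in tool-relative: from S view only
fr=frame()
q=[.1424,.4773,-.5817,2.2208,1.5708,.4697,-1.1]
for s in ([.5745,.0652,.105],):
  for d in(.15,.14,.083):
    print(arm.ik(np.array(s)+d*fr[3],quat(toolM(fr,-46))))
E
```

```text
0.0434 [[ 0.0434 -0.016  -0.0198]
 [ 0.0434  0.0162 -0.0199]
 [ 0.0434 -0.0166  0.0187]
 [ 0.0434  0.0166  0.0192]] centre [ 0.0434  0.0001 -0.0005] sizes 0.03850987258956753 0.03908228138721805 0.03227428948675174 0.03318308009395673
mark [ 0.0434 -0.0003  0.0168]
[-0.552   0.4188  0.3723  2.247   1.3163  0.0322 -0.9059]
[ 0.4744  0.6774 -1.1485  2.2162  1.5906  0.8588 -1.0924]
[ 0.4593  0.8426 -1.1495  2.1927  1.7363  0.9596 -1.1487]
```

```bash
python3 - <<'E'
from h import *
np.set_printoptions(precision=4,suppress=True)
q=np.load("shaftpose.npy"); S=cam("wrist",(q[:3],q[3:]))
print("foot S", (onz(S,(170,207),.012)+onz(S,(371,168),.012))/2,onz(S,(268,71),.012))
fr=frame(); _,sx,gy,sz=fr; M=toolM(fr,-46.5); seat=np.array([.5737,.0652,.105])
arm.line_to([.4888,.3236,.26],.2)
arm.move_j([.1424,.4773,-.5817,2.2208,1.5708,.4697,-1.12])
M2=M; off=M@np.array([0,0,-.0005])
print(lin(seat+.14*sz-off,M,.1)); print(arm.read_time(),np.array(arm.read_joint_positions()),np.array(arm.read_ft_force()),pose())
for d in (.12,.1,.083): print(arm.ik(seat+d*sz-off,quat(M)))
i=snapshot("side"); w=snapshot("wrist"); s=snapshot("scene")
cv2.imwrite("pics/w3.png",w);cv2.imwrite("pics/s3.png",s);cv2.imwrite("pics/i3.png",i)
a=cv2.resize(i[80:230,200:350],(400,400),interpolation=cv2.INTER_CUBIC);b=cv2.resize(s[120:270,300:450],(400,400),interpolation=cv2.INTER_CUBIC)
cv2.imwrite("pics/c3.png",np.hstack([a,b]))
E
```

```text
foot S [0.5769 0.0649 0.012 ] [0.52   0.1354 0.012 ]
[-0.0001 -0.0002 -0.0001]
8.2917 [ 0.1455  0.4745 -0.5822  2.2257  1.5759  0.4675 -1.1342] [-0.4608  0.8455 -1.1772] (array([0.5046, 0.0733, 0.2265]), array([ 0.3685,  0.4383, -0.244 ,  0.7826]))
[ 0.141   0.5212 -0.573   2.2202  1.6642  0.4796 -1.2091]
[ 0.1345  0.5665 -0.56    2.212   1.7441  0.4908 -1.2748]
[ 0.1266  0.6034 -0.5443  2.2033  1.8067  0.4978 -1.3256]
```

View pics/c3.png

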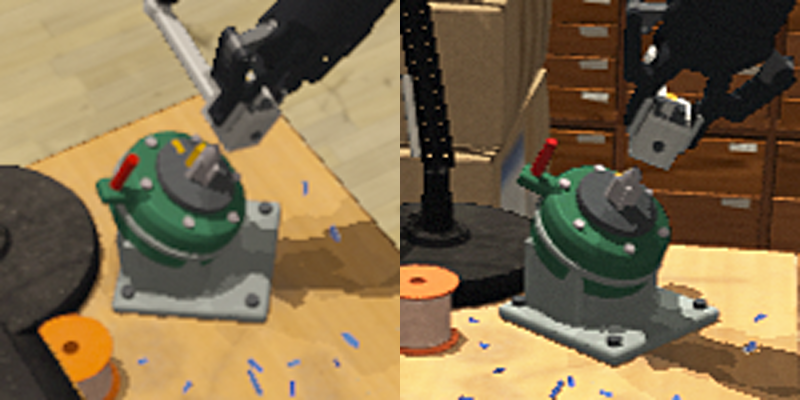

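The lever hangs over the shaft with the right lean, arm to the far right as the mark demands. I'll push it on in force-watched steps.

```bash
cat > ins.py <<'E'
from h import *
np.set_printoptions(precision=4,suppress=True)
fr=frame(); _,sx,gy,sz=fr; seat=np.array([.5737,.0652,.105])
def run(ds,a=-46.5,shift=(0,0),base=None,fmax=25):
    M=toolM(fr,a); off=M@np.array([0,0,-.0005]); R=np.column_stack([sx,gy,sz]); sh=np.array([*shift,0.])
    bias=np.zeros(3)
    for d in ds:
        t=seat+d*sz-off+R@sh; arm.line_to(t+bias,.04,quat(M)); arm.pause(.05)
        F=R.T@np.array(arm.read_ft_force()); e=R.T@(pose()[0]-t); T=R.T@np.array(arm.read_wrist_torque())
        if base is None: base=F.copy()
        f=F-base
        if d>=.12: bias-=R@e
        print(f"{d:.3f} F",f.round(1),"e mm",(e*1e3).round(2),"T",T.round(2),"sh",(sh*1e3).round(2))
        if f[2]>fmax: break
        for k in(0,1):
            if abs(f[k])>3: sh[k]+=np.clip(f[k]*.05e-3,-.5e-3,.5e-3)
    return sh,base
E
python3 - <<'E'
from ins import *
sh,base=run([.135,.13,.122,.119,.116,.113,.110,.108,.106,.104,.102,.1])
np.save("base.npy",base);np.save("sh.npy",sh);print(arm.read_time())
E
```

```text
0.135 F [0. 0. 0.] e mm [-0.1  -0.02 -0.14] T [ 0.01  0.75 -0.04] sh [0. 0. 0.]
0.130 F [ 0.2 -0.2 -0.8] e mm [0.01 0.02 0.07] T [ 0.05  0.77 -0.03] sh [0. 0. 0.]
0.122 F [-0.8 -1.1 -1. ] e mm [-0.    0.02  0.03] T [ 0.02  0.78 -0.07] sh [0. 0. 0.]
0.119 F [ 0.6  0.  -0.2] e mm [ 0.05 -0.04 -0.01] T [0.02 0.81 0.03] sh [0. 0. 0.]
0.116 F [-0.5  0.  -0.6] e mm [ 0.03 -0.01 -0.05] T [ 0.02  0.78 -0.  ] sh [0. 0. 0.]
0.113 F [-0.2  0.2 -0.1] e mm [ 0.02 -0.06 -0.08] T [ 0.04  0.81 -0.03] sh [0. 0. 0.]
0.110 F [-0.4  0.5 -0.2] e mm [ 0.06 -0.04 -0.07] T [-0.02  0.77  0.  ] sh [0. 0. 0.]
0.108 F [ 0.1  0.4 -0.4] e mm [ 0.08 -0.06 -0.01] T [0.04 0.8  0.01] sh [0. 0. 0.]
0.106 F [-0.7 -0.2  0.3] e mm [ 0.06 -0.06 -0.02] T [-0.04  0.82  0.  ] sh [0. 0. 0.]
0.104 F [-1.4  1.  -0.5] e mm [-0.21  0.26 -0.03] T [0.17 0.91 0.03] sh [0. 0. 0.]
0.102 F [-1.3  0.7 -1.6] e mm [-0.33  0.26 -0.08] T [0.34 1.1  0.06] sh [0. 0. 0.]
0.100 F [-2.   1.8 -0.4] e mm [-0.3   0.26 -0.05] T [0.37 1.29 0.04] sh [0. 0. 0.]
12.1917
```

```bash
python3 - <<'E'
from ins import *
sh,base=run([.098,.095,.092,.089,.087,.0855,.0845,.0835,.0825,.0815,.0805],shift=(-.0005,.0004),base=np.load("base.npy"),fmax=15)
np.save("sh.npy",sh);print(arm.read_time(),arm.read_opening(),np.array(arm.read_joint_positions()))
E
```

```text
0.098 F [-2.   0.6 -1.3] e mm [ 0.   -0.05 -0.14] T [ 0.27  1.14 -0.03] sh [-0.5  0.4  0. ]
0.095 F [-1.7  1.9 -1. ] e mm [ 0.02 -0.04 -0.18] T [ 0.32  1.12 -0.02] sh [-0.5  0.4  0. ]
0.092 F [-1.8  1.4 -1.3] e mm [ 0.01  0.   -0.17] T [0.3  1.17 0.02] sh [-0.5  0.4  0. ]
0.089 F [-1.3  2.  -0.7] e mm [ 0.02 -0.03 -0.16] T [ 0.3   1.15 -0.01] sh [-0.5  0.4  0. ]
0.087 F [-1.4  1.5 -1.4] e mm [ 0.01 -0.   -0.12] T [0.26 1.19 0.01] sh [-0.5  0.4  0. ]
0.086 F [-1.7  2.3  0.3] e mm [-0.02  0.   -0.07] T [0.31 1.27 0.01] sh [-0.5  0.4  0. ]
0.085 F [-2.4  0.8  1.5] e mm [-0.01  0.02 -0.02] T [0.3  1.23 0.04] sh [-0.5  0.4  0. ]
0.084 F [-2.4  0.9  2.4] e mm [-0.02  0.04  0.1 ] T [0.23 1.18 0.04] sh [-0.5  0.4  0. ]
0.083 F [-3.  -1.1 11.6] e mm [-0.09  0.06  1.03] T [-0.04  1.31 -0.04] sh [-0.5  0.4  0. ]
0.082 F [-2.  -1.2 21.1] e mm [-0.04  0.07  1.98] T [-0.3   1.38 -0.08] sh [-0.65  0.4   0.  ]
15.1917 0.38205766571150873 [ 0.1489  0.6114 -0.5823  2.2054  1.8041  0.5242 -1.3204]
```

Seated: firm axial contact at d = 83.5 mm, matching the grasp height of 83.4 mm. Now the swing, watching the moment about the shaft.

```bash
cat > swing.py <<'E'
from ins import *
R=np.column_stack([sx,gy,sz])
def swing(angs,d=.083,tmax=.8):
    sh=np.array([-.0005,.0004,0])
    for a in angs:
        M=toolM(fr,a); t=seat+d*sz-M@np.array([0,0,-.0005])+R@sh
        arm.movep(t,quat(M)); arm.pause(.1)
        T=R.T@np.array(arm.read_wrist_torque()); F=R.T@np.array(arm.read_ft_force())
        Mt=Ro.from_quat(arm.read_eef_rot()).as_matrix(); aa=np.degrees(np.arctan2(Mt[:,2]@gy,Mt[:,2]@sx))
        print(f"{a:.1f} act {aa:.2f} T",T.round(2),"F",F.round(1),"e",(R.T@(pose()[0]-t)*1e3).round(1))
        if abs(T[2])>tmax: return a
E
python3 - <<'E'
from swing import *
print(swing(list(np.arange(-44,7,5))+list(np.arange(8,30,2))),arm.read_time(),arm.read_opening())
E
```

```text
-44.0 act -44.03 T [0.09 1.1  0.05] F [-2.2  0.1  8.9] e [0.5 0.1 0.5]
-39.0 act -39.03 T [0.04 1.01 0.08] F [-0.8  0.1  8.7] e [0.4 0.1 0.5]
-34.0 act -34.02 T [-0.01  1.02  0.07] F [-2.4 -0.   8.5] e [0.3 0.2 0.5]
-29.0 act -29.01 T [0.03 1.15 0.06] F [-2.9 -0.6  8.7] e [0.2 0.2 0.6]
-24.0 act -24.01 T [-0.    1.07  0.09] F [-1.8  0.   8.6] e [0.2 0.2 0.6]
-19.0 act -19.01 T [0.03 1.1  0.08] F [-2.6  0.5  8.5] e [0.1 0.2 0.5]
-14.0 act -14.00 T [0.03 1.15 0.05] F [-1.6  0.7  8.6] e [0.  0.2 0.5]
-9.0 act -9.00 T [0.02 1.1  0.04] F [-3.  -0.9  9.4] e [-0.   0.2  0.5]
-4.0 act -4.00 T [0.03 1.16 0.03] F [-2.5 -0.3  7.7] e [-0.1  0.1  0.5]
1.0 act 1.00 T [0.03 1.17 0.06] F [-3.2 -0.6  9.1] e [-0.1  0.1  0.5]
6.0 act 6.00 T [-0.01  1.16  0.15] F [-3.5 -0.4  8.3] e [-0.1  0.1  0.5]
8.0 act 7.99 T [-0.03  1.17  0.09] F [-3.3 -0.2  8.8] e [-0.2  0.1  0.5]
10.0 act 9.99 T [0.04 1.2  0.12] F [-3.2 -0.9  8.6] e [-0.2  0.   0.5]
12.0 act 11.99 T [-0.06  1.19  0.04] F [-2.7 -0.5 10. ] e [-0.2  0.   0.5]
14.0 act 13.99 T [-0.09  1.18  0.01] F [-3.3 -0.9  8.2] e [-0.2  0.   0.5]
16.0 act 15.99 T [-0.01  1.17  0.06] F [-2.6 -1.   8.7] e [-0.2  0.   0.5]
18.0 act 17.99 T [-0.05  1.18  0.05] F [-3.1 -0.7  9.9] e [-0.2 -0.   0.5]
20.0 act 19.99 T [-0.01  1.19  0.12] F [-2.6  0.2  8.7] e [-0.2 -0.   0.5]
22.0 act 21.51 T [ 0.07  1.25 -1.21] F [-3.  -0.7  9.7] e [-0.  -0.3  0.5]
22 21.8417 0.3847204288298577
```

A hard stop (−1.2 N m) at about 21°, where the pin was expected. Releasing, backing off along the shaft and looking.

```bash
python3 - <<'E'
from swing import *
arm.move_gripper(0.85); print(arm.read_opening())
p,q=pose(); arm.line_to(p+.09*sz,.1); arm.pause(.2)
p=pose(); np.save("fin.npy",np.r_[p[0],p[1]]); w=snapshot("wrist"); i=snapshot("side"); s=snapshot("scene")
for n,x in(("w4",w),("i4",i),("s4",s)): cv2.imwrite(f"pics/{n}.png",x)
c=cv2.resize
cv2.imwrite("pics/c4.png",np.vstack([np.hstack([c(i[80:230,200:350],(300,300)),c(s[120:270,300:450],(300,300))]),c(w[170:370,120:520],(600,300))]))
print(arm.read_time(),np.array(arm.read_ft_force()))
E
```

```text
0.8472680573309245
23.7083 [-0.4316  0.4956  0.0923]
```

View pics/c4.png

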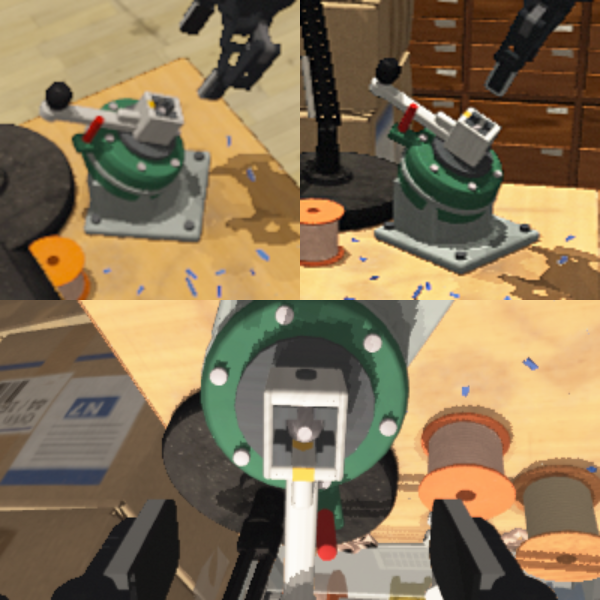

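Lever sits on the disc, shaft tip visible inside the bore, arm next to the pin. One zoom to check the gap at the pin.

```bash
python3 - <<'E'
import cv2,numpy as np
w=cv2.imread("pics/w4.png");i=cv2.imread("pics/i4.png")
cv2.imwrite("pics/c5.png",np.hstack([cv2.resize(w[270:370,280:380],(400,400),interpolation=cv2.INTER_CUBIC),cv2.resize(i[115:175,215:300],(400,282),interpolation=cv2.INTER_CUBIC)[:282].copy() if 0 else cv2.resize(i[110:180,220:290],(400,400),interpolation=cv2.INTER_CUBIC)]))
E
```

```text
(no output)
```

View pics/c5.png

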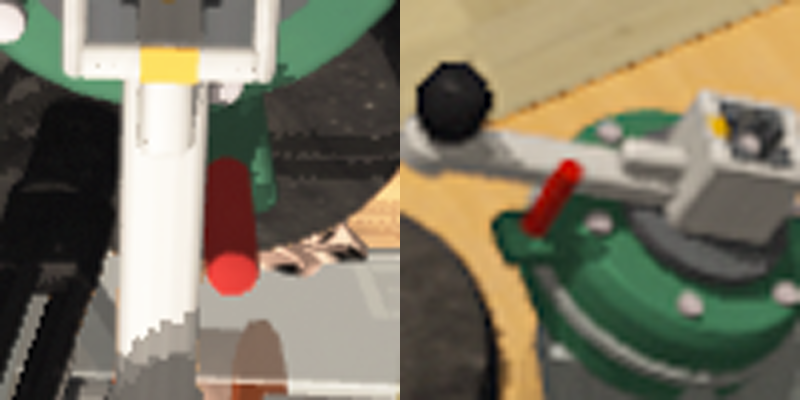

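```bash
python3 -c "
from station import *
ticket.finish_job(); print(arm.read_time())"
```

```text
the job is handed in; nothing more can be done
the job is handed in; nothing more can be done
```

The lever is on the splined shaft, swung against the red stop pin and released, and I've handed the job in. The last clock reading, after backing off, was 23.7 s of the 51 s allowed.

- **Fit:** the lever slid on with about 3 N or less sideways. It came to firm contact (21 N) with the tool 83.5 mm above the disc, against 83.4 mm expected from the grasp height. The hub's apparent size in the last wrist picture agrees with it sitting flush.
- **Swing:** it turned from −46° to about 21° with almost no resistance, then met a hard stop of 1.2 N m. I had estimated the pin contact at 17–20°, which is slightly less. The close-up after release shows the arm's side against the pin with no visible gap, though a fraction of a millimetre would not show.
- **Rest of the scene:** I did not move the gripper near the screwdriver, reel or tin. I did not measure their positions again at the end. The gripper ended clear of the lever, with near-zero force on it.

My position estimates for the shaft's seat disagreed by up to about 5 mm in x between views. I took a middle value and nudged it about 0.6 mm during the push from the tool's sideways drift and forces. No check failed.

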